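# Find the rattling case and hold it out

### The job

Three identical sealed green cases stand on the dark ware board: two are packed tight, and one has a loose steel ball inside that knocks and rolls from end to end when the case is shaken or tipped. Shake the cases to find the one that rattles, leaving the other two standing on the board where they were, and hold the rattling case out level over the middle of the black rubber mat, about 20 cm above the table. Finish while still holding it there, still and in the gripper, and do not disturb the bowl, the bonsai pot or the brush.

Things in the scene. Friction and masses are not known exactly. Their poses are not given: they have to be found in the camera images.
- case_a_center (a point): a sealed green box-shaped case with a steel clasp on each end and a blank paper label on top, 130 mm long (its own x), 56 mm wide (its own y), 56 mm high; the point is its centre, 28 mm above its underside. z is up, x along its length. The three look alike; each weighs 0.45 to 0.65 kg with its contents, and weight tells nothing. A loose ball in it weighs 0.26 kg, is 40 mm across and rolls 82 mm from end to end along the case's x
- case_b_center (a point): a sealed green box-shaped case with a steel clasp on each end and a blank paper label on top, 130 mm long (its own x), 56 mm wide (its own y), 56 mm high; the point is its centre, 28 mm above its underside. z is up, x along its length. The three look alike; each weighs 0.45 to 0.65 kg with its contents, and weight tells nothing. A loose ball in it weighs 0.26 kg, is 40 mm across and rolls 82 mm from end to end along the case's x
- case_c_center (a point): a sealed green box-shaped case with a steel clasp on each end and a blank paper label on top, 130 mm long (its own x), 56 mm wide (its own y), 56 mm high; the point is its centre, 28 mm above its underside. z is up, x along its length. The three look alike; each weighs 0.45 to 0.65 kg with its contents, and weight tells nothing. A loose ball in it weighs 0.26 kg, is 40 mm across and rolls 82 mm from end to end along the case's x
- track_a: thin plate on the inner floor of case a, sealed in and never seen; it moves with its case, so its pose says nothing of the contents. Origin 24 mm below the case's centre. A loose ball lies on it; tight packing stands clear of it
- track_b: thin plate on the inner floor of case b, sealed in and never seen; it moves with its case, so its pose says nothing of the contents. Origin 24 mm below the case's centre. A loose ball lies on it; tight packing stands clear of it
- track_c: thin plate on the inner floor of case c, sealed in and never seen; it moves with its case, so its pose says nothing of the contents. Origin 24 mm below the case's centre. A loose ball lies on it; tight packing stands clear of it
- board_top (a point): middle of the top face of the dark wooden ware board, fixed, 170 mm deep (its x), 400 mm wide (its y), 20 mm thick; the cases stand on it in a row along its y, long sides parallel to its x, neighbours about 125 mm apart centre to centre
- mat_top (a point): middle of the top of the black rubber mat, fixed, 170 x 170 mm, 4 mm thick, over which the rattling case is held
- bowl_mid (a point): bystander, to be left alone; white ceramic bowl, 120 mm across and 50 mm high; the point is half-way up on its axis
- pot_mid (a point): bystander, to be left alone; low rectangular terracotta bonsai pot, 126 mm (x) by 186 mm (y), 67 mm high; the point is half-way up at its centre
- brush_grip (a point): bystander, to be left alone; a brush lying along its x, handle to -x; the point is on its handle
Mind the look-alikes: they are no part of the job. Leave any orange look-alike of the part that bears case_b_center alone. What is shaped like the part that bears case_a_center but blue is not meant.

How it is judged:
By the outcome, as a careful person would: the job done as asked, in the order asked, and still so for the second after the job is handed in, while the arm keeps its last pose, push and grip.
It also fails if it takes over 72 s, if anything falls off the work surface, if the arm or the gripper's body presses on something with over 40 N, if the wrist force passes 120 N, or if a joint passes its speed limit or range.

### The arm

A 7-joint arm with a two-finger parallel gripper is mounted at the origin on the work surface. World frame = base frame: x ahead of the robot, y to its left, z up, the work surface at z = 0. Lengths are in m, angles in degrees, forces in N, time in s.
With the tool pointing down it reaches from about 0.4 to 0.85 m from the base axis. Payload 10.4 kg.
Tool frame: the origin (TCP) lies where the fingers leave the gripper's body, on its centre line; the fingertips stand 70 mm ahead of it and the grasp point (between the pads) lies 51 mm ahead of it; z points along the fingers, y is the line along which they close (so a half turn about z gives the same grasp; the last joint's range is limited). The gripper opens to 87 mm and grips with 3 to 60 N. Pads are 19 mm wide; open, the fingers measure 117 mm over their backs; the gripper's body (75 mm by 190 mm) begins 51 mm behind the grasp point.
Start: joints at [66.314, 19.034, -3.707, 83.658, 1.238, 77.344, -5.071], TCP at [0.238, -0.578, 0.292] pointing down, gripper open.
Joint ranges: [-148.97, 148.97], [-28.65, 121.19], [-84.17, 76.75], [9.2, 138.47], [-72.65, 252.65], [3.7, 117.97], [-149.18, 149.18]. Speed limits (degrees/s): [127.2, 127.2, 159.86, 159.86, 180, 180, 180].

### API

Orientations are given as a 3x3 rotation matrix whose columns are the frame's x, y, z axes.
In Python, from bench import state, snapshot, close_job, outline_of gives the robot as it stands.
- The arm moves only by the tool carry_out, never from a script. Its argument "motion" is a list that holds one entry, the list of rows, each a list of 7 numbers: the shift along the tool's x, y, z in units of 300 mm (1.0 is 300 mm), then the turn, a rotation vector about the tool's x, y, z in units of pi rad (1.0 is pi rad), then the closure, from 0 (fully open) to 1 (shut). A call has 1 to 8 rows; each row is the pose to reach, as a shift and turn from the pose commanded when the call began, along the tool's axes at that moment, turning the shorter way round; what a row does not reach only later rows make up. A row lasts 1/12 s, in which the tool goes at most 41.7 mm and 7.16 degrees, less where a joint would pass 70% of its speed; a pose out of reach is approached as far as the arm can. A call with a number of a shift or a turn outside -1 to 1 is refused whole. A call with a gripper value outside its range is refused whole. The fingers move at their own pace and stop on an object; the grip force is fixed at half the most. Time passes only in rows, so rows that repeat a pose let the fingers close. It gives the time, the measured TCP pose, the force, the opening and the grip force at its end, in the units of the state.
- state(): the state, without advancing time (a new reading comes with each control period).
- snapshot(name): name is "side" or "top" or "wrist"; returns a dict with "image" (384x512x3 uint8, red, green, blue), "depth" (384x512 float32, m along the optical axis (not along the pixel's ray), 0 where there is no reading), "mtx" (3x3 intrinsics, pixels), "k1" (the pictures are not rectified: a ray, as slopes to the right and down, at radius r is drawn at 1 + k1 r^2 times it, then the intrinsics apply), "R" (3x3) and "t" (3): a world point X has camera coordinates R X + t; the wrist camera has in their place "tool_from_camera" (4x4, takes a point from camera to tool coordinates, whose origin is the TCP and whose axes are the flange's). Camera axes: x right, y down, z forward; pixel columns grow to the right and rows downward; lengths in m; the calibration is good to about 2 mm. A picture is of the moment at which its call begins: read the wrist's pose just before it.
- close_job(): hands the job in; it is judged then, once.
Trained networks look in the newest picture that a camera, given by its name, has taken for a name from the list of things; names that differ only in an ending like _2 or _b are one class to them, and where a whole thing is asked for, a point or a joint stands for the part that bears it (a point fixed in the world has none). Each returns a list of dicts, best first, with "score" (0 to 1); they miss things now and then, are a little off and sometimes report something else, mostly with a low value. They report only what shows in the picture. A call takes as long as a camera call. They do not tell look-alikes from the thing itself.
- outline_of(camera, query): "region" (384x512 bool, what is visible of it) and "bbox" ([centre column, centre row, width, height] in pixels, round what is visible of it).
The state is a dict: "t": time; "joint_positions": joint angles; "dq": joint speeds; "joint_efforts": joint torques, N m; "eef_pos": TCP position; "tcp_rot": TCP orientation; "contact_force": force on the tool from outside, world axes, zero at the start; "torque": the same for the moment, N m; "opening": finger opening in m; "grip_force": force on a finger pad.
Only numpy, scipy, OpenCV 4.12 (cv2) and the standard library are available. Lean on these libraries where they do the work, as an engineer would, in place of code of your own. Each camera call takes 0.05 s, during which the arm holds its last target. There are 200 camera calls.

## Working session

There is one attempt and no reset: what is moved stays moved. The work goes in short steps, Python scripts to look and compute and a tool call to move; the robot and the scene stay as the last step left them, time stands still between calls to the robot, and variables do not carry over. Pictures are saved under pics/ and viewed, at most 10 in all, crops included, and the job is handed in when it is done.

Besides the shell and the picture viewer there is one more tool, called after "Request:" as name(argument=value, ...), one argument or row to a line, values as JSON. carry_out: Moves the arm, as the interface text tells. Its arguments: {"type":"object","properties":{"motion":{"type":"array","items":{"type":"array","items":{"type":"array","items":{"type":"number","minimum":-1,"maximum":1}}}}},"required":["motion"]}

```bash
mkdir -p pics; ls; python3 - <<'E'
from bench import *
import cv2,numpy as np
s=state();print({k:np.round(v,3).tolist() for k,v in s.items()})
ims=[]
for c in("top","side"):
    d=snapshot(c);ims.append(d["image"]);np.savez(f"{c}.npz",**d)
    for q in("case_a_center","mat_top","bowl_mid","pot_mid","brush_grip"):
        for r in outline_of(c,q):print(c,q,round(r["score"],2),np.round(r["bbox"]))
cv2.imwrite("pics/top.png",ims[0][...,::-1]);cv2.imwrite("pics/side.png",ims[1][...,::-1])
E
```

```text
pics
{'t': 0.0, 'joint_positions': [66.314, 19.072, -3.705, 83.706, 1.237, 77.344, -5.071], 'dq': [-0.028, 0.042, -0.083, 0.059, -0.068, -0.087, -0.081], 'joint_efforts': [0.001, -62.327, 0.025, -38.989, -0.061, 0.04, 0.0], 'eef_pos': [0.238, -0.578, 0.291], 'tcp_rot': [[0.925, 0.381, -0.001], [0.381, -0.925, 0.001], [-0.0, -0.001, -1.0]], 'contact_force': [0.362, 0.024, -0.133], 'torque': [-0.016, 0.025, -0.022], 'grip_force': 0.0, 'opening': 0.087}
top case_a_center 0.97 [390. 214.  43.  40.]
top case_a_center 0.57 [331. 191.  23.  42.]
top mat_top 0.58 [169. 165.  56.  60.]
top bowl_mid 0.63 [255. 121.  34.  33.]
top pot_mid 0.56 [344. 121.  61.  40.]
top brush_grip 0.98 [118. 220.  33.  55.]
side case_a_center 0.72 [317. 164.  47.  35.]
side case_a_center 0.66 [362. 150.  44.  27.]
side mat_top 0.57 [170. 254.  92.  64.]
side mat_top 0.53 [259. 141.  59.  44.]
side bowl_mid 0.73 [204. 175.  36.  30.]
side pot_mid 0.64 [262. 142.  61.  45.]
side brush_grip 0.58 [179. 324. 102.  27.]
```

```bash
python3 - <<'E'
import cv2,numpy as np
a=cv2.imread("pics/top.png");b=cv2.imread("pics/side.png")
cv2.imwrite("pics/both.png",np.vstack([cv2.resize(a,(400,300)),cv2.resize(b,(400,300))]))
E
```

```text
(no output)
```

View pics/top.png

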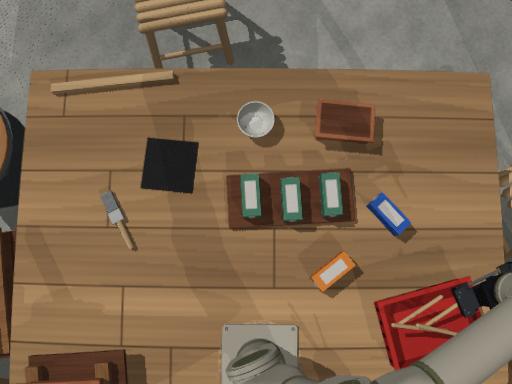

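View pics/side.png

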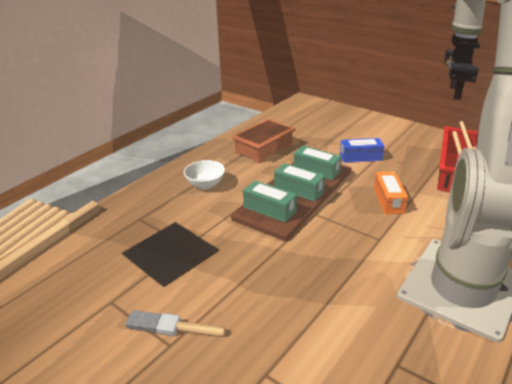

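The top picture shows three green cases on the board at (251,196), (291,199) and (331,194). Blue (389,214) and orange (333,271) are look-alikes and stay put. The mat is at (170,165), the bowl at (255,120), the pot at (345,121) and the brush at (118,220).

```bash
cat > h.py <<'E'
import numpy as np,cv2
def world(d,mask):
    v,u=np.nonzero(mask&(d["depth"]>0))
    K=d["mtx"];k=float(d["k1"])
    p=cv2.undistortPoints(np.stack([u,v],1).astype(float)[:,None],K,np.array([k,0,0,0.]))[:,0]
    z=d["depth"][v,u];X=np.c_[p*z[:,None],z]
    return (X-d["t"])@d["R"]
def rect(P):
    r=cv2.minAreaRect((P[:,:2]*1000).astype(np.float32));return np.round(r[0],1),np.round(r[1],1),round(r[2],1)
E
python3 - <<'E'
from h import *
d=dict(np.load("top.npz"));im=d["image"];hsv=cv2.cvtColor(im,cv2.COLOR_RGB2HSV)
W=world(d,np.ones(im.shape[:2],bool)&True)
full=np.full(im.shape,np.nan);full[d["depth"]>0]=W
def show(n,m):
    P=full[m];P=P[~np.isnan(P[:,0])];print(n,len(P),rect(P),"z",np.round(np.percentile(P[:,2],[5,50,95]),3),"xy mid",np.round(np.median(P,0),3))
Z=full[...,2]
for c,(u,v) in {"L":(251,196),"M":(291,199),"R":(331,194)}.items():
    box=np.zeros(im.shape[:2],bool);box[v-28:v+28,u-19:u+19]=1
    top=box&(Z>.068)&(Z<.086);show(c,top)
    lab=box&(hsv[...,1]<50)&(hsv[...,2]>150);show(c+" label",lab)
box=np.zeros(im.shape[:2],bool);box[135:197,138:202]=1
show("mat",box&(im.max(2)<45))
box[:]=0;box[165:232,222:360]=1;show("board",box&(Z>.013)&(Z<.03))
for n,(u,v,r) in {"bowl":(255,120,22),"pot":(345,121,35)}.items():
    box[:]=0;box[v-r:v+r,u-r:u+r]=1;show(n,box&(Z>.03))
E
```

```text
L 774 (array([512.5,  31.3]), array([131.7,  56.3]), 3.9) z [0.072 0.077 0.082] xy mid [0.511 0.032 0.077]
L label 310 (array([510.1,  31.9]), array([85.2, 33.8]), 3.6) z [0.073 0.077 0.082] xy mid [0.51  0.033 0.077]
M 784 (array([500.9, -93.7]), array([130.9,  56.4]), 3.9) z [0.071 0.077 0.082] xy mid [ 0.5   -0.093  0.077]
M label 308 (array([499.6, -93.1]), array([85.6, 34.4]), 3.4) z [0.072 0.077 0.082] xy mid [ 0.5   -0.093  0.077]
R 746 (array([ 516.4, -216.4]), array([130.8,  55.3]), 3.5) z [0.071 0.076 0.082] xy mid [ 0.515 -0.216  0.076]
R label 307 (array([ 514.9, -216.9]), array([84.1, 35.7]), 3.1) z [0.072 0.077 0.082] xy mid [ 0.515 -0.217  0.077]
mat 2534 (array([616.6, 295.9]), array([168.5, 167.7]), 84.5) z [-0.001  0.005  0.01 ] xy mid [0.615 0.295 0.005]
board 4068 (array([510.3, -94.3]), array([171.2, 399.1]), 3.7) z [0.015 0.02  0.026] xy mid [ 0.503 -0.065  0.02 ]
bowl 363 (array([757. ,  16.5]), array([117.8, 118.7]), 33.1) z [0.032 0.045 0.054] xy mid [0.778 0.018 0.045]
pot 2256 (array([ 751.7, -267.6]), array([189. , 129.4]), 85.5) z [0.06  0.065 0.071] xy mid [ 0.75  -0.266  0.065]
```

```bash
cat > plan.py <<'E'
import sys,numpy as np
from bench import state
from scipy.spatial.transform import Rotation as Ro
def tgt(yaw,pitch=0):  # pitch about tool y, degrees
    c,s=np.cos(np.radians(yaw)),np.sin(np.radians(yaw))
    return np.array([[c,s,0],[s,-c,0],[0,0,-1.]])@Ro.from_euler('y',pitch,degrees=True).as_matrix()
def plan(p,yaw,pitch=0,base=None):
    s=state();p0,R0=(np.array(s["eef_pos"]),np.array(s["tcp_rot"])) if base is None else base
    R=tgt(yaw,pitch)
    print("row",np.round(np.r_[R0.T@(np.array(p)-p0)/.3,Ro.from_matrix(R0.T@R).as_rotvec()/np.pi],3).tolist())
    return np.array(p),R
if __name__=="__main__":
    a=list(map(float,sys.argv[1:]));plan(a[:3],a[3],*(a[4:]))
E
python3 plan.py 0.515 -0.217 0.2 3.6
```

```text
row [1.312, -0.761, 0.308, 0.0, -0.0, 0.104]
```

Request:
carry_out(
  motion=[
    [[0.65, -0.38, 0.1, 0, 0, 0.104, 0], [0.65, -0.38, 0.1, 0, 0, 0.104, 0], [0.65, -0.38, 0.1, 0, 0, 0.104, 0], [0.65, -0.38, 0.1, 0, 0, 0.104, 0], [0.65, -0.38, 0.1, 0, 0, 0.104, 0], [0.65, -0.38, 0.1, 0, 0, 0.104, 0], [0.65, -0.38, 0.1, 0, 0, 0.104, 0], [0.65, -0.38, 0.1, 0, 0, 0.104, 0]],
  ],
)

```text
t: 1.27
eef_pos: [0.3758, -0.3972, 0.2624]
tcp_rot: [[0.998, 0.067, 0.0], [0.067, -0.998, -0.0], [0.0, 0.0, -1.0]]
contact_force: [0.9, -1.3, 0.1]
opening: 0.0869
grip_force: 0.0
```

```bash
python3 plan.py 0.515 -0.217 0.2 3.6
```

```text
row [0.503, -0.568, 0.208, 0.0, -0.0, 0.001]
```

Request:
carry_out(
  motion=[
    [[0.503, -0.568, 0.208, 0, 0, 0, 0], [0.503, -0.568, 0.208, 0, 0, 0, 0], [0.503, -0.568, 0.208, 0, 0, 0, 0], [0.503, -0.568, 0.208, 0, 0, 0, 0], [0.503, -0.568, 0.208, 0, 0, 0, 0], [0.503, -0.568, 0.208, 0, 0, 0, 0], [0.503, -0.568, 0.208, 0, 0, 0, 0], [0.503, -0.568, 0.208, 0, 0, 0, 0]],
  ],
)

```text
t: 1.93
eef_pos: [0.5149, -0.2185, 0.1994]
tcp_rot: [[0.998, 0.065, -0.001], [0.065, -0.998, 0.0], [-0.001, -0.0, -1.0]]
contact_force: [0.4, -0.6, -0.7]
opening: 0.0871
grip_force: 0.0
```

```bash
python3 - <<'E'
from h import *
from bench import *
s=state();d=snapshot("wrist");im=d["image"]
T=np.array(d["tool_from_camera"]);R=np.array(s["tcp_rot"]);p=np.array(s["eef_pos"])
hsv=cv2.cvtColor(im,cv2.COLOR_RGB2HSV)
m=d["depth"]>0
# world X = R(Tr c+Tt)+p -> camera form
A=R@T[:3,:3];b=R@T[:3,3]+p
d["R"]=A.T;d["t"]=-A.T@b
W=np.full(im.shape,np.nan);W[m]=world(d,m)
top=(W[...,2]>.068)&(W[...,2]<.086)
n,l,st,c=cv2.connectedComponentsWithStats(top.astype(np.uint8))
for i in range(1,n):
    if st[i,4]>1500:print(st[i],rect(W[l==i]),np.median(W[l==i][:,2]).round(4))
cv2.imwrite("pics/w1.png",im[...,::-1])
import plan;plan.plan([.515,-.217,.099],3.6);print(p)
E
```

```text
[  206   101    91   149 12436] (array([ 531.2, -216.5]), array([100.9,  56.7]), 4.0) 0.0759
[   10   113   108   137 10612] (array([519.3, -93. ]), array([93.4, 56.7]), 3.7) 0.0759
row [0.003, -0.01, 0.336, 0.0, 0.0, -0.0]
[ 0.51487809 -0.21848482  0.19940633]
```

View pics/w1.png

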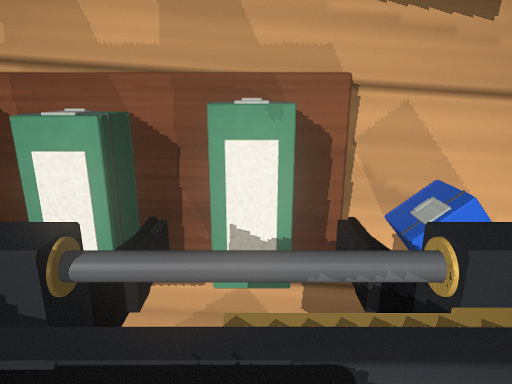

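The wrist view shows the right-hand green case centred between the fingers (≈250,190). The middle case is to the left (≈65,180) and the blue look-alike is far right. The position agrees, so I'll descend, grip and lift.

Request:
carry_out(
  motion=[
    [[0.003, -0.007, 0.12, 0, 0, 0, 0], [0.003, -0.007, 0.22, 0, 0, 0, 0], [0.003, -0.007, 0.3, 0, 0, 0, 0], [0.003, -0.007, 0.335, 0, 0, 0, 0], [0.003, -0.007, 0.335, 0, 0, 0, 0], [0.003, -0.007, 0.335, 0, 0, 0, 0.5], [0.003, -0.007, 0.335, 0, 0, 0, 0.6], [0.003, -0.007, 0.335, 0, 0, 0, 0.8]],
  ],
)

```text
t: 2.65
eef_pos: [0.5163, -0.2171, 0.1012]
tcp_rot: [[0.998, 0.063, 0.003], [0.063, -0.998, -0.001], [0.003, 0.002, -1.0]]
contact_force: [0.2, -0.1, 1.2]
opening: 0.074
grip_force: 0.0
```

Request:
carry_out(
  motion=[
    [[0, 0, 0, 0, 0, 0, 1], [0, 0, 0, 0, 0, 0, 1], [0, 0, 0, 0, 0, 0, 1], [0, 0, 0, 0, 0, 0, 1], [0, 0, 0, 0, 0, 0, 1], [0, 0, 0, 0, 0, 0, 1]],
  ],
)

```text
t: 3.15
eef_pos: [0.5158, -0.217, 0.1002]
tcp_rot: [[0.998, 0.064, 0.001], [0.064, -0.998, -0.001], [0.001, 0.001, -1.0]]
contact_force: [-1.8, -2.0, 6.3]
opening: 0.0557
grip_force: 30.0
```

Request:
carry_out(
  motion=[
    [[0, 0, -0.05, 0, 0, 0, 1], [0, 0, -0.15, 0, 0, 0, 1], [0, 0, -0.25, 0, 0, 0, 1], [0, 0, -0.33, 0, 0, 0, 1], [0, 0, -0.33, 0, 0, 0, 1], [0, 0, -0.33, 0, 0, 0, 1], [0, 0, -0.33, 0, 0, 0, 1], [0, 0, -0.33, 0, 0, 0, 1]],
  ],
)

```text
t: 3.82
eef_pos: [0.5143, -0.2159, 0.1961]
tcp_rot: [[0.998, 0.064, -0.003], [0.064, -0.998, 0.001], [-0.003, -0.002, -1.0]]
contact_force: [0.7, -0.1, -5.4]
opening: 0.056
grip_force: 30.0
```

Request:
carry_out(
  motion=[
    [[0, 0, 0, 0, 0.04, 0, 1], [0, 0, 0, 0, 0.08, 0, 1], [0, 0, 0, 0, 0.1, 0, 1], [0, 0, 0, 0, 0.1, 0, 1], [0, 0, 0, 0, 0.1, 0, 1], [0, 0, 0, 0, 0.1, 0, 1], [0, 0, 0, 0, 0.1, 0, 1], [0, 0, 0, 0, 0.1, 0, 1]],
  ],
)

```text
t: 4.48
eef_pos: [0.5161, -0.2159, 0.1982]
tcp_rot: [[0.949, 0.065, 0.307], [0.062, -0.998, 0.021], [0.308, -0.0, -0.951]]
contact_force: [1.1, 0.2, -4.3]
opening: 0.0559
grip_force: 30.0
```

```bash
cat > tq.py <<'E'
from bench import *
import numpy as np
F=[];M=[]
for i in range(5):
    s=state();F.append(s["contact_force"]);M.append(s["torque"]);snapshot("top")
R=np.array(s["tcp_rot"]);F=R.T@np.mean(F,0);M=R.T@np.mean(M,0)
print("t",s["t"],"open",round(s["opening"],4),"tool F",F.round(2),"M",M.round(3),"sd",np.std(M).round(3),"pos",np.round(s["eef_pos"],4),"tilt z",R[:,2].round(3))
# My about TCP = z*Fx - x*Fz, com at z=0.051
print("com x mm (TCP moment)",round((.051*F[0]-M[1])/F[2]*1000,1))
E
python3 tq.py
```

```text
t 4.6833 open 0.0559 tool F [-1.16  0.37  4.95] M [ 0.014 -0.617  0.006] sd 0.296 pos [ 0.5157 -0.2161  0.1983] tilt z [ 0.308  0.02  -0.951]
com x mm (TCP moment) 112.7
```

Request:
carry_out(
  motion=[
    [[0, 0, 0, 0, -0.04, 0, 1], [0, 0, 0, 0, -0.08, 0, 1], [0, 0, 0, 0, -0.12, 0, 1], [0, 0, 0, 0, -0.16, 0, 1], [0, 0, 0, 0, -0.2, 0, 1], [0, 0, 0, 0, -0.2, 0, 1], [0, 0, 0, 0, -0.2, 0, 1], [0, 0, 0, 0, -0.2, 0, 1]],
  ],
)

```text
t: 5.4
eef_pos: [0.5158, -0.2165, 0.1983]
tcp_rot: [[0.951, 0.064, -0.304], [0.061, -0.998, -0.02], [-0.305, 0.0, -0.952]]
contact_force: [-3.2, -0.4, -5.9]
opening: 0.0559
grip_force: 30.0
```

```bash
python3 tq.py
```

```text
t 5.6 open 0.0555 tool F [0.89 0.2  4.96] M [ 0.012  0.52  -0.006] sd 0.244 pos [ 0.5149 -0.217   0.1994] tilt z [-0.306 -0.02  -0.952]
com x mm (TCP moment) -95.7
```

Request:
carry_out(
  motion=[
    [[0, 0, 0, 0, 0.04, 0, 1], [0, 0, 0, 0, 0.08, 0, 1], [0, 0, 0, 0, 0.1, 0, 1], [0, 0, 0, 0, 0.1, 0, 1], [0, 0, 0, 0, 0.1, 0, 1]],
  ],
)

```text
t: 6.07
eef_pos: [0.5144, -0.217, 0.1992]
tcp_rot: [[0.998, 0.063, -0.001], [0.063, -0.998, -0.001], [-0.001, 0.001, -1.0]]
contact_force: [0.8, -0.4, -5.5]
opening: 0.0558
grip_force: 30.0
```

```bash
python3 tq.py
```

```text
t 6.2667 open 0.0559 tool F [ 0.51 -0.18  5.33] M [ 0.016 -0.103  0.005] sd 0.054 pos [ 0.5159 -0.2159  0.1981] tilt z [-0.001  0.    -1.   ]
com x mm (TCP moment) 24.2
```

Request:
carry_out(
  motion=[
    [[0, 0, 0, 0, 0.04, 0, 1], [0, 0, 0, 0, 0.08, 0, 1], [0, 0, 0, 0, 0.1, 0, 1], [0, 0, 0, 0, 0.1, 0, 1], [0, 0, 0, 0, 0.1, 0, 1], [0, 0, 0, 0, 0.1, 0, 1], [0, 0, 0, 0, 0.1, 0, 1], [0, 0, 0, 0, 0.1, 0, 1]],
  ],
)

```text
t: 6.98
eef_pos: [0.5163, -0.2158, 0.1984]
tcp_rot: [[0.949, 0.065, 0.308], [0.062, -0.998, 0.021], [0.308, -0.0, -0.951]]
contact_force: [0.1, -0.6, -4.9]
opening: 0.0559
grip_force: 30.0
```

Request:
carry_out(
  motion=[
    [[0, 0, 0, 0, -0.04, 0, 1], [0, 0, 0, 0, -0.08, 0, 1], [0, 0, 0, 0, -0.1, 0, 1], [0, 0, 0, 0, -0.1, 0, 1], [0, 0, 0, 0, -0.1, 0, 1]],
  ],
)

```text
t: 7.4
eef_pos: [0.5165, -0.2156, 0.1978]
tcp_rot: [[0.998, 0.066, 0.002], [0.066, -0.998, 0.001], [0.002, -0.001, -1.0]]
contact_force: [0.3, 0.2, -5.6]
opening: 0.0561
grip_force: 30.0
```

```bash
python3 tq.py;python3 tq.py
```

```text
t 7.6 open 0.0557 tool F [-0.47 -0.13  5.03] M [-0.001  0.07  -0.007] sd 0.035 pos [ 0.5148 -0.2167  0.1984] tilt z [ 0.001 -0.    -1.   ]
com x mm (TCP moment) -18.7
t 7.85 open 0.056 tool F [-0.21 -0.03  5.3 ] M [0.006 0.075 0.001] sd 0.034 pos [ 0.5152 -0.2166  0.1986] tilt z [ 0.001 -0.    -1.   ]
com x mm (TCP moment) -16.2
```

Level readings flip from −0.10 to +0.07 N·m depending on the previous tilt, which corresponds to a 40 mm shift in the centre of mass. That fits a 0.26 kg ball rolling 82 mm. I'll repeat once with a brisk shake to confirm.

Request:
carry_out(
  motion=[
    [[0, 0, 0, 0, -0.04, 0, 1], [0, 0, 0, 0, -0.08, 0, 1], [0, 0, 0, 0, -0.1, 0, 1], [0, 0, 0, 0, -0.1, 0, 1], [0, 0, 0, 0, -0.1, 0, 1], [0, 0, 0, 0, -0.06, 0, 1], [0, 0, 0, 0, -0.02, 0, 1], [0, 0, 0, 0, 0, 0, 1]],
  ],
)

```text
t: 8.57
eef_pos: [0.5147, -0.2175, 0.1993]
tcp_rot: [[0.998, 0.062, 0.01], [0.062, -0.998, -0.002], [0.01, 0.003, -1.0]]
contact_force: [0.8, -0.5, -4.3]
opening: 0.0557
grip_force: 30.0
```

```bash
python3 tq.py; python3 tq.py; python3 plan.py .6165 .296 .255 3.6
```

```text
t 8.7667 open 0.0558 tool F [0.46 0.82 4.73] M [-0.019 -0.139  0.018] sd 0.067 pos [ 0.5147 -0.2169  0.199 ] tilt z [-0.001 -0.001 -1.   ]
com x mm (TCP moment) 34.4
t 9.0167 open 0.0559 tool F [ 0.15 -0.28  5.26] M [ 0.037 -0.102 -0.001] sd 0.059 pos [ 0.5159 -0.216   0.1981] tilt z [-0.001  0.    -1.   ]
com x mm (TCP moment) 20.9
row [0.445, -1.681, -0.189, -0.0, 0.0, 0.001]
```

Confirmed: the right-hand case rattles. Now I'll carry it to the mat.

Request:
carry_out(
  motion=[
    [[0.02, -0.05, -0.05, 0, 0, 0, 1], [0.05, -0.13, -0.1, 0, 0, 0, 1], [0.08, -0.24, -0.15, 0, 0, 0, 1], [0.11, -0.35, -0.19, 0, 0, 0, 1], [0.14, -0.46, -0.19, 0, 0, 0, 1], [0.17, -0.57, -0.19, 0, 0, 0, 1], [0.2, -0.68, -0.19, 0, 0, 0, 1], [0.23, -0.79, -0.19, 0, 0, 0, 1]],
  ],
)

```text
t: 9.73
eef_pos: [0.5693, 0.0265, 0.2553]
tcp_rot: [[0.998, 0.064, -0.0], [0.064, -0.998, -0.0], [-0.0, 0.0, -1.0]]
contact_force: [0.8, 0.1, -4.8]
opening: 0.0561
grip_force: 30.0
```

```bash
python3 plan.py .6165 .296 .255 3.6
```

```text
row [0.215, -0.886, 0.001, 0.0, 0.0, 0.0]
```

Request:
carry_out(
  motion=[
    [[0.03, -0.11, 0, 0, 0, 0, 1], [0.06, -0.22, 0, 0, 0, 0, 1], [0.09, -0.33, 0, 0, 0, 0, 1], [0.12, -0.44, 0, 0, 0, 0, 1], [0.15, -0.55, 0, 0, 0, 0, 1], [0.175, -0.66, 0, 0, 0, 0, 1], [0.195, -0.77, 0, 0, 0, 0, 1], [0.21, -0.85, 0, 0, 0, 0, 1]],
  ],
)

```text
t: 10.4
eef_pos: [0.6151, 0.2868, 0.2546]
tcp_rot: [[0.998, 0.066, -0.002], [0.066, -0.998, 0.001], [-0.001, -0.001, -1.0]]
contact_force: [1.4, 0.4, -4.7]
opening: 0.0558
grip_force: 30.0
```

Request:
carry_out(
  motion=[
    [[0.005, -0.036, 0, 0, 0, 0, 1], [0.005, -0.036, 0, 0, 0, 0, 1], [0.005, -0.036, 0, 0, 0, 0, 1], [0.005, -0.036, 0, 0, 0, 0, 1], [0.005, -0.036, 0, 0, 0, 0, 1], [0.005, -0.036, 0, 0, 0, 0, 1]],
  ],
)

```text
t: 10.9
eef_pos: [0.617, 0.2925, 0.2555]
tcp_rot: [[0.998, 0.062, 0.0], [0.062, -0.998, -0.001], [0.0, 0.001, -1.0]]
contact_force: [0.4, -0.4, -4.9]
opening: 0.0556
grip_force: 30.0
```

```bash
python3 plan.py .6165 .296 .255 3.6; python3 - <<'E'
from bench import *
from h import *
s=state();print(np.round(s["eef_pos"],4),s["grip_force"],s["opening"],np.abs(s["dq"]).max())
b=snapshot("side")["image"];d=snapshot("top");im=d["image"]
m=d["depth"]>0;W=np.full(im.shape,np.nan);W[m]=world(d,m)
hsv=cv2.cvtColor(im,cv2.COLOR_RGB2HSV)
g=(hsv[...,0]>65)&(hsv[...,0]<95)&(hsv[...,1]>80)&(W[...,2]>.05)
n,l,st,c=cv2.connectedComponentsWithStats(g.astype(np.uint8))
for i in range(1,n):
    if st[i,4]>40:print(st[i],rect(W[l==i]),np.round(np.percentile(W[l==i][:,2],[5,50,95]),3))
cv2.imwrite("pics/end.png",cv2.resize(np.vstack([im,b])[...,::-1],(400,600)))
cv2.imwrite("pics/end_side.png",b[...,::-1])
ht=W[100:215,130:230];k=ht[(g[100:215,130:230])];
if len(k):print("plane x,y,1",np.linalg.lstsq(np.c_[k[:,:2],np.ones(len(k))],k[:,2],rcond=None)[0])
E
```

```text
row [-0.001, -0.012, 0.001, 0.0, -0.0, -0.0]
[0.617  0.2925 0.2555] 29.999303792137653 0.055639735690765475 0.24097461334944334
[241 174  20  43 380] (array([509.3,  31.8]), array([127.1,  54.2]), 3.8) [0.071 0.076 0.081]
[281 178  21  43 406] (array([498.5, -92.9]), array([127.1,  55.4]), 3.9) [0.063 0.076 0.08 ]
```

View pics/end_side.png

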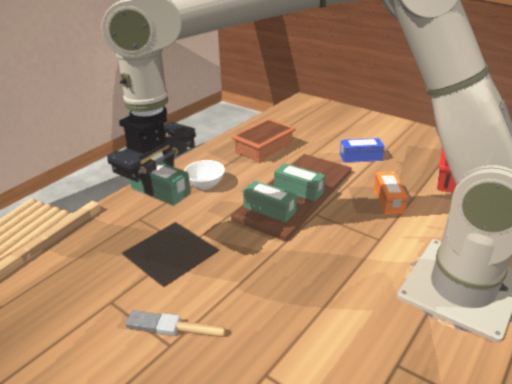

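The side view shows the case held above the mat (≈160,185), with the other two still on the board and the bystanders untouched. I'll check that the held case is level.

```bash
python3 - <<'E'
from bench import *
from h import *
d=snapshot("side");im=d["image"];m=d["depth"]>0;W=np.full(im.shape,np.nan);W[m]=world(d,m)
hsv=cv2.cvtColor(im,cv2.COLOR_RGB2HSV)
g=(hsv[...,0]>65)&(hsv[...,0]<95)&(hsv[...,1]>80);g[:,220:]=0
P=W[g];P=P[~np.isnan(P[:,0])]
print(len(P),np.round(np.percentile(P,[2,50,98],axis=0),3))
# lower edge in x bins
for a in np.arange(.54,.70,.015):
    k=P[(P[:,0]>=a)&(P[:,0]<a+.015)]
    if len(k)>8:print(round(a,3),len(k),np.round(np.percentile(k[:,2],[3,97]),4),np.round(np.median(k[:,1]),3))
E
python3 tq.py
```

```text
74 [[0.552 0.278 0.181]
 [0.651 0.325 0.192]
 [0.673 0.327 0.231]]
0.54 9 [0.2291 0.2313] 0.298
0.645 27 [0.1821 0.1986] 0.326
0.66 21 [0.181  0.1961] 0.326
t 11.25 open 0.0559 tool F [-0.1  -0.02  5.12] M [ 0.013 -0.118 -0.002] sd 0.059 pos [0.6164 0.2939 0.2554] tilt z [ 0. -0. -1.]
com x mm (TCP moment) 22.0
```

```bash
python3 - <<'E'
from bench import *
from h import *
d=snapshot("side");im=d["image"].astype(int);m=d["depth"]>0;W=np.full(im.shape,np.nan);W[m]=world(d,m)
g=(im[...,1]>im[...,0]+10)&(W[...,2]>.15)&(W[...,2]<.25);g[:,220:]=0
P=W[g]
x=P[:,0]
print(len(P),np.round(np.percentile(P,[2,50,98],axis=0),3))
for n,(lo,hi) in {"near end face":(.53,.565),"long":(.56,.70)}.items():
    k=P[(x>lo)&(x<hi)];
    if len(k)<20:continue
    for _ in range(3):
        c=k.mean(0);v=np.linalg.svd(k-c)[2][2];k=k[abs((k-c)@v)<.006]
    print(n,len(k),c.round(4),v.round(3))
for a in np.arange(.54,.70,.015):
    k=P[(x>=a)&(x<a+.015)]
    if len(k)>8:print(round(a,3),len(k),np.round(np.percentile(k[:,2],[3,97]),4),np.round(np.median(k[:,1]),3))
b=d["image"][100:225,100:225,::-1];cv2.imwrite("pics/crop.png",cv2.resize(b,(600,600),interpolation=cv2.INTER_CUBIC))
E
```

```text
971 [[0.548 0.269 0.179]
 [0.567 0.319 0.208]
 [0.67  0.328 0.231]]
near end face 351 [0.5524 0.2982 0.2054] [-0.998 -0.035  0.061]
long 188 [0.6104 0.3216 0.2012] [0.042 0.823 0.567]
0.54 325 [0.1787 0.2295] 0.303
0.555 200 [0.1822 0.2307] 0.318
0.57 131 [0.1818 0.2303] 0.321
0.585 116 [0.1822 0.23  ] 0.322
0.6 58 [0.1813 0.2306] 0.322
0.615 29 [0.1919 0.2304] 0.313
0.63 31 [0.1799 0.2294] 0.326
0.645 37 [0.1779 0.2006] 0.326
0.66 34 [0.1777 0.197 ] 0.327
0.675 10 [0.1778 0.1976] 0.327
```

View pics/crop.png

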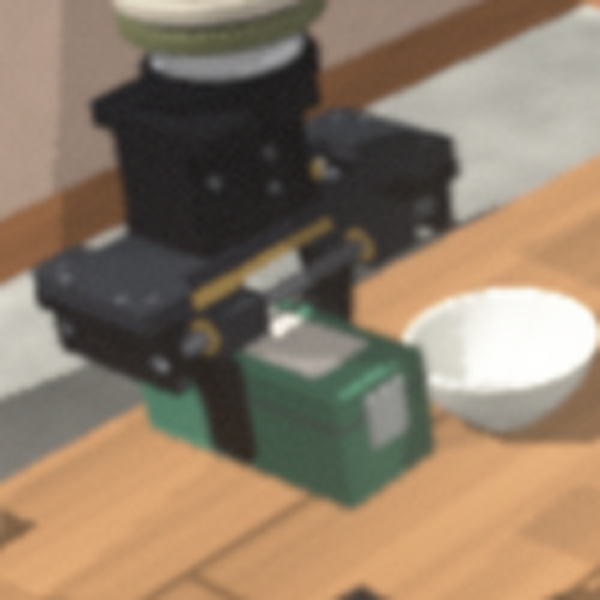

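The crop shows the case held almost level, with the far end perhaps 1–2° low. I'll trim slightly, settle and hand in.

Request:
carry_out(
  motion=[
    [[0, -0.008, 0, 0, 0.007, 0, 1], [0, -0.008, 0, 0, 0.007, 0, 1], [0, -0.008, 0, 0, 0.007, 0, 1], [0, -0.008, 0, 0, 0.007, 0, 1], [0, -0.008, 0, 0, 0.007, 0, 1], [0, -0.008, 0, 0, 0.007, 0, 1], [0, -0.008, 0, 0, 0.007, 0, 1], [0, -0.008, 0, 0, 0.007, 0, 1]],
  ],
)

```text
t: 12.02
eef_pos: [0.6163, 0.2964, 0.2553]
tcp_rot: [[0.998, 0.064, 0.022], [0.064, -0.998, 0.001], [0.022, 0.0, -1.0]]
contact_force: [1.5, -0.2, -5.3]
opening: 0.0558
grip_force: 30.0
```

Request:
carry_out(
  motion=[
    [[0, 0, 0, 0, 0, 0, 1], [0, 0, 0, 0, 0, 0, 1], [0, 0, 0, 0, 0, 0, 1], [0, 0, 0, 0, 0, 0, 1], [0, 0, 0, 0, 0, 0, 1], [0, 0, 0, 0, 0, 0, 1], [0, 0, 0, 0, 0, 0, 1], [0, 0, 0, 0, 0, 0, 1]],
  ],
)

```text
t: 12.68
eef_pos: [0.6163, 0.2964, 0.2553]
tcp_rot: [[0.998, 0.064, 0.022], [0.064, -0.998, 0.001], [0.022, 0.0, -1.0]]
contact_force: [-0.5, -0.7, -4.9]
opening: 0.0561
grip_force: 30.0
```

```bash
python3 tq.py; python3 -c "
from bench import *
print(close_job())"
```

```text
t 12.8833 open 0.0561 tool F [0.11 0.15 5.09] M [ 0.02  -0.143 -0.008] sd 0.071 pos [0.6163 0.2964 0.2553] tilt z [ 0.022  0.001 -1.   ]
com x mm (TCP moment) 29.2
the job is handed in; nothing more can be done
None
```

I found the rattling case, the right-hand one of the three, by tipping it end to end, and handed the job in with it held about level over the middle of the mat, its centre about 20 cm above the table; the other two cases were not touched, so I never shook them to rule them out.

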